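Fit the phone holder and raise the recipe-camera mast

TASK

Get the filming mast on the kitchen counter ready: take the orange phone holder out of the parts tray, set it all the way down on the steel pin on top of the mast and let go of it, then push the red release button fully down. Then grip the yellow pull grip and draw the mast up past its first stop to its second stop, as far as it goes, and finish while still holding the grip there, because the mast sinks back when let go. Leave the other things on the counter and in the tray where they are.

Things in the scene. Friction and masses are not known exactly. Their poses are not given: they have to be found in the camera images.
- mast_stand: Foot of the telescoping mast, fixed, upright, turned up to 0.5 rad: black slab 110 (x) x 250 (y) x 30 mm, from own y -105 to +145 mm. Origin: on the counter, on the mast axis. Own +y points to the red button (95 mm from the mast axis), own -y to the yellow pull grip (90 mm). Black sleeve round the mast: radius 24 mm at most, top at 120 mm.
- release_button (a joint): Red round push button (diameter 32 mm), pressed straight down: 0 up, 0.008 m fully down. It needs about 4 N, has no spring and stays down where it is left. It draws a bolt inside: until it is pressed at least 0.007 m the mast is locked down.
- button_top (a point): Centre of the top face of the red button; 60 mm above the counter when up, 52 mm when fully down. The grey block under it is 54 x 50 mm with its top 46 mm above the counter.
- upper_tube (a joint): How far the thin upper tube (with the pin and the pull grip) is drawn out of the middle tube: 0 in, 0.055 m at its stop (the first stop). It moves straight up; about 4 N lift it.
- middle_tube (a joint): How far the middle tube is drawn out of the sleeve: 0 in, 0.055 m at its stop (the second stop: both tubes out, grip 110 mm higher than at the start, a hard end). The upper tube carries it up after meeting the first stop; then about 10 N are needed. Both tubes sink back when let go.
- pull_grip: Yellow bar grip on a side arm of the upper tube: 18 mm wide (own x), 64 mm long (own y), 24 mm high. Origin at its centre, 145 mm above the counter at the start and 255 mm at the second stop. Its axes are parallel to those of mast_stand, the mast axis is 90 mm away along own +y. A grip from above closes along own x.
- spigot_seat (a point): Centre of the flat round shoulder (diameter 36 mm) at the top of the mast, 156 mm above the counter at the start. From it the steel pin rises: diameter 14 mm, height 20 mm, its top 5 mm tapered.
- phone_head: Phone holder, about 70 g: a black round socket, diameter 36, height 24 mm, open downwards (hole 18 mm wide, 24 deep); on it an orange block 44 mm long (own x), 30 wide (own y), 24 to 46 mm above the origin, end lips up to 51 mm. Origin: centre of the underside, z up. Stands upright in any one of the four compartments, at any yaw; may sit on the pin at any yaw.
- parts_tray: Light wooden tray fixed to the counter, 180 x 180 x 24 mm, walls 5 mm, one divider each way as high as the walls: four compartments of about 82 x 82 mm, inner floor 5 mm above the counter. Origin: centre of its underside.
- blue_ring: Blue ring, 36 mm in diameter, 14 mm high, in the tray; leave it. Origin at the centre of its underside.
- green_knob: Green knob, 34 mm in diameter, 20 mm high, in the tray; leave it. Origin at the centre of its underside.
- grey_shoe: Grey metal block, 32 x 26 x 12 mm, in the tray; leave it. Origin at the centre of its underside.
- spice_jar: Amber jar with a red cap, 44 mm in diameter, 85 mm high, beyond the working area; leave it. Origin at the centre of its underside.
- mug: Blue mug, 80 mm in diameter, 90 mm high; leave it. Origin at the centre of its underside.
- oil_bottle: Green bottle, 64 mm in diameter, 220 mm high; leave it. Origin at the centre of its underside.
- tin: Tin with a blue label, 70 mm in diameter, 100 mm high; leave it. Origin at the centre of its underside.
There are look-alikes about, which are no part of the job. Of the things shaped like the oil_bottle, the green one is meant.

How it is judged:
By the outcome, as a careful person would: the job done as asked, in the order asked, and still so for the second after the job is handed in, while the arm keeps its last pose, push and grip.
It also fails if it takes over 61 s, if anything falls off the work surface, if the arm or the gripper's body presses on something with over 40 N, if the wrist force passes 120 N, or if a joint passes its speed limit or range.

ROBOT

A 6-joint arm with a two-finger parallel gripper is mounted at the origin on the work surface. World frame = base frame: x ahead of the robot, y to its left, z up, the work surface at z = 0. Lengths are in m, angles in rad, forces in N, time in s.
With the tool pointing down it reaches from about 0.2 to 0.875 m from the base axis. Payload 3.4 kg.
Tool frame: the origin (TCP) lies at the centre of the arm's flange, where the gripper is bolted on; the fingertips stand 199 mm ahead of it and the grasp point (between the pads) lies 180 mm ahead of it; z points along the fingers, y is the line along which they close (so a half turn about z gives the same grasp; the last joint's range is limited). The gripper opens to 94 mm and grips with 3 to 60 N. Pads are 16 mm wide; open, the fingers measure 119 mm over their backs; the gripper's body (75 mm by 177 mm) begins 78 mm behind the grasp point.
Start: joints at [-1.226, 0.276, 1.505, -0, 1.361, -0.121], TCP at [0.258, -0.514, 0.405] pointing down, gripper open.
Joint ranges: [-2.89, 2.89], [-0.75, 2.08], [0.22, 2.7], [-1.18, 4.32], [0.11, 2.71], [-2.7, 2.7]. Speed limits (rad/s): [2.57, 2.57, 3.14, 3.14, 3.14, 3.14].

INTERFACE

Orientations are given as a unit quaternion [x, y, z, w].
In Python, from cell import r, vision gives the robot as it stands.
- The arm moves only by the tool play_rows, never from a script. Its argument "targets" is a list of rows, each a list of 2 entries, a list of its own where there are three numbers: the shift along the world's x, y, z in mm, then the turn, a rotation vector about the world's x, y, z in rad. In form: [[[x, y, z], [ax, ay, az]], ...]. A call has 1 to 8 rows; each row shifts and turns the commanded pose from where the row before left it; what a row does not reach is not made up. A row lasts 1/10 s, in which the tool goes at most 50 mm and 8.59 degrees, less where a joint would pass 70% of its speed; a pose out of reach is approached as far as the arm can. A call with a gripper value outside its range is refused whole. "jaw" is the finger opening in mm, from 0 to 94, set as the call begins (left out, the last holds). The fingers move at their own pace and stop on an object; the grip force is fixed at half the most. Time passes only in rows, so rows that do not move let the fingers close. It gives the time, the measured TCP pose, the force, the opening and the grip force at its end, in the units of the state.
- r.observe(): the state, without advancing time (a new reading comes with each control period).
- vision.grab_frame(name): name is "side" or "top" or "wrist"; returns a dict with "image" (420x560x3 uint8, blue, green, red), "vfov" (degrees; the focal length in pixels is half the picture's height over the tangent of half this angle, whatever the lens; pixels are square), "cx", "cy" (the principal point, pixels), "T" (4x4, takes a point from camera to world coordinates); the wrist camera has in their place "hand_eye" (4x4, takes a point from camera to tool coordinates, whose origin is the TCP and whose axes are the flange's). Camera axes: x right, y down, z forward; pixel columns grow to the right and rows downward; lengths in m; the calibration is good to about 2 mm. A picture is of the moment at which its call begins: read the wrist's pose just before it. There is no depth.
- r.sign_off(): hands the job in; it is judged then, once.
The state is a dict: "t": time; "q": joint angles; "dq": joint speeds; "joint_efforts": joint torques, N m; "tcp_pos": TCP position; "tcp_rot": TCP orientation; "ft_force": force on the tool from outside, world axes, zero at the start; "torque": the same for the moment, N m; "opening": finger opening in m; "grip_force": force on a finger pad.
Only numpy, scipy, OpenCV 4.12 (cv2) and the standard library are available. Lean on these libraries where they do the work, as an engineer would, in place of code of your own. Each camera call takes 0.05 s, during which the arm holds its last target. There are 200 camera calls.

## Working session

There is one attempt and no reset: what is moved stays moved. The work goes in short steps, Python scripts to look and compute and a tool call to move; the robot and the scene stay as the last step left them, time stands still between calls to the robot, and variables do not carry over. Pictures are saved under pics/ and viewed, at most 10 in all, crops included, and the job is handed in when it is done.

Besides the shell and the picture viewer there is one more tool, called after "Emit:" as name(argument=value, ...) on one line, values as JSON. play_rows: Moves the arm, as the interface text tells. Its arguments: {"type":"object","properties":{"targets":{"type":"array"},"jaw":{"type":"number"}},"required":["targets"]}

```bash
ls; mkdir -p pics; cat > h.py <<'E'
import numpy as np, cv2
from scipy.spatial.transform import Rotation as R
from cell import r, vision
def cam(name):
    s=r.observe(); f=vision.grab_frame(name)
    if 'T' in f: T=np.array(f['T'])
    else:
        W=np.eye(4); W[:3,:3]=R.from_quat(s['tcp_rot']).as_matrix(); W[:3,3]=s['tcp_pos']; T=W@np.array(f['hand_eye'])
    im=np.array(f['image']); fl=im.shape[0]/2/np.tan(np.radians(f['vfov'])/2)
    return dict(im=im,T=T,f=fl,cx=f['cx'],cy=f['cy'])
def ray(c,u,v):
    d=c['T'][:3,:3]@np.array([(u-c['cx'])/c['f'],(v-c['cy'])/c['f'],1]); return c['T'][:3,3],d/np.linalg.norm(d)
def onz(c,u,v,z):
    o,d=ray(c,u,v); return o+d*(z-o[2])/d[2]
def tri(c1,p1,c2,p2):
    o1,d1=ray(c1,*p1); o2,d2=ray(c2,*p2)
    s=np.linalg.lstsq(np.c_[d1,-d2],o2-o1,rcond=None)[0]
    a=o1+s[0]*d1; b=o2+s[1]*d2; return (a+b)/2, np.linalg.norm(a-b)
def proj(c,p):
    q=np.linalg.inv(c['T'])@np.r_[p,1]; return q[:2]/q[2]*c['f']+[c['cx'],c['cy']]
def blobs(c,lo,hi,amin=30):
    hsv=cv2.cvtColor(c['im'],cv2.COLOR_BGR2HSV); m=cv2.inRange(hsv,np.array(lo),np.array(hi))
    n,l,st,ce=cv2.connectedComponentsWithStats(m)
    return [(st[i],ce[i],(l==i)) for i in range(1,n) if st[i,4]>=amin]
E
python3 - <<'E'
from h import *
s=r.observe(); print(s['t'],s['tcp_pos'],s['tcp_rot'],s['ft_force'],s['opening'])
for n in('top','side'):
    c=cam(n); cv2.imwrite(f'pics/{n}0.png',c['im']); print(n,c['f'],c['cx'],c['cy'],c['T'].round(3).tolist())
E
```

```text
pics
0.0 [ 0.25817432 -0.51355761  0.40382614] [ 9.73003067e-01  2.30790477e-01 -1.00551795e-04 -8.81324789e-04] [-0.02434304  0.12777068  0.58659467] 0.09410609194668718
top 510.4134137145233 284.31568562567634 195.67438540366095 [[-0.079, -0.976, 0.204, 0.322], [-0.997, 0.078, -0.014, 0.083], [-0.002, -0.205, -0.979, 1.522], [0.0, 0.0, 0.0, 1.0]]
side 510.62459305625475 269.0512208552253 206.87452192411308 [[-0.999, -0.028, 0.036, 0.574], [-0.045, 0.652, -0.757, 1.002], [-0.003, -0.758, -0.653, 0.895], [0.0, 0.0, 0.0, 1.0]]
```

View pics/top0.png

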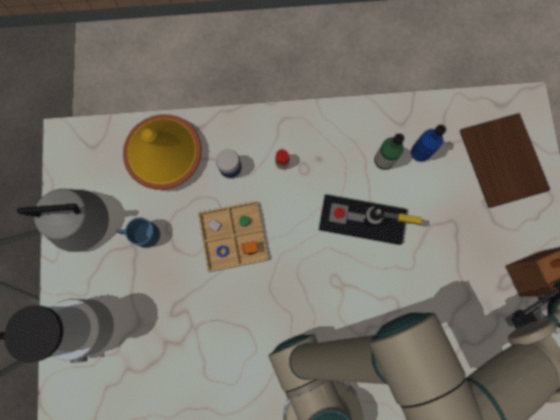

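View pics/side0.png

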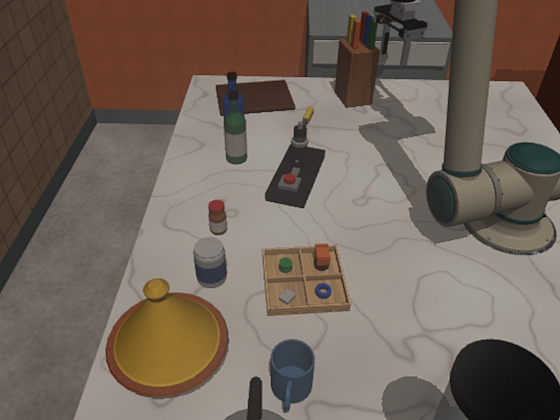

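Top view: tray at about (234,236) with the orange holder at (249,247). The mast has its red button at (340,213), pin at (376,214) and yellow grip at (409,219). The red candidates are (340,213) and (282,157). The second is the spice jar's cap, so the one on the black slab is the button. The yellow candidates are (409,219) and the tagine lid at (162,150), and the slim bar on the mast is the grip. Next I'll measure and confirm in one crop.

```bash
python3 - <<'E'
from h import *
c=cam('top'); s=cam('side')
a=cv2.resize(c['im'][180:280,190:290],(400,400),interpolation=cv2.INTER_CUBIC)
b=cv2.resize(c['im'][170:270,320:420],(400,400),interpolation=cv2.INTER_CUBIC)
cv2.imwrite('pics/crop.png',np.hstack([a,b]))
cols={'orange':((5,150,100),(14,255,255)),'red':((0,150,90),(4,255,255)),'red2':((174,150,90),(180,255,255)),'yellow':((20,130,100),(32,255,255)),'black':((0,0,0),(180,120,45))}
for n,k in (('top',c),('side',s)):
    for col,(lo,hi) in cols.items():
        for st,ce,m in blobs(k,lo,hi,15 if col!='black' else 300): print(n,col,st.tolist(),ce.round(1))
E
```

```text
top orange [124, 116, 76, 72, 637] [166.6 154.7]
top orange [241, 241, 17, 13, 179] [248.9 247.3]
top orange [539, 253, 21, 29, 328] [549.7 267.5]
top red [276, 150, 13, 13, 117] [282.  155.9]
top red [334, 208, 10, 10, 76] [338.9 212.3]
top yellow [128, 120, 67, 64, 2430] [157.  157.3]
top yellow [398, 214, 24, 10, 146] [409.1 218.5]
top black [320, 196, 86, 48, 2012] [364.6 221.2]
top black [17, 204, 64, 13, 429] [ 46.5 209.4]
top black [538, 280, 22, 37, 323] [551.4 298.7]
top black [0, 306, 63, 56, 2557] [ 33.  333.5]
top black [511, 310, 26, 18, 310] [522.7 318.4]
top black [372, 313, 59, 27, 388] [399.7 322.6]
side orange [65, 0, 242, 109, 16874] [169.9  40.1]
side orange [435, 0, 19, 29, 267] [446.5   9.3]
side orange [491, 0, 69, 78, 4258] [525.1  33.8]
side orange [354, 19, 7, 29, 106] [356.6  32.9]
side orange [181, 71, 26, 32, 63] [191.   81.8]
side orange [211, 73, 15, 2, 20] [217.6  73.8]
side orange [269, 74, 14, 2, 15] [275.3  74.9]
side orange [316, 244, 14, 21, 222] [322.2 253.1]
side orange [107, 301, 55, 92, 711] [122.8 355.2]
side orange [149, 392, 21, 4, 31] [157.5 394.5]
side red [284, 174, 11, 7, 56] [289.3 176.8]
side red [209, 201, 15, 9, 110] [215.8 204.8]
side yellow [350, 15, 6, 15, 31] [352.1  19.5]
side yellow [303, 107, 10, 12, 70] [308.2 112.6]
side yellow [144, 279, 25, 20, 272] [155.4 289.2]
side yellow [114, 296, 105, 91, 5885] [163.2 345. ]
side black [374, 4, 53, 34, 543] [397.6  20. ]
side black [0, 112, 97, 180, 1731] [ 41.3 207.4]
side black [427, 175, 29, 48, 765] [439.1 200.9]
side black [450, 340, 110, 80, 7256] [503.3 383.3]
```

View pics/crop.png

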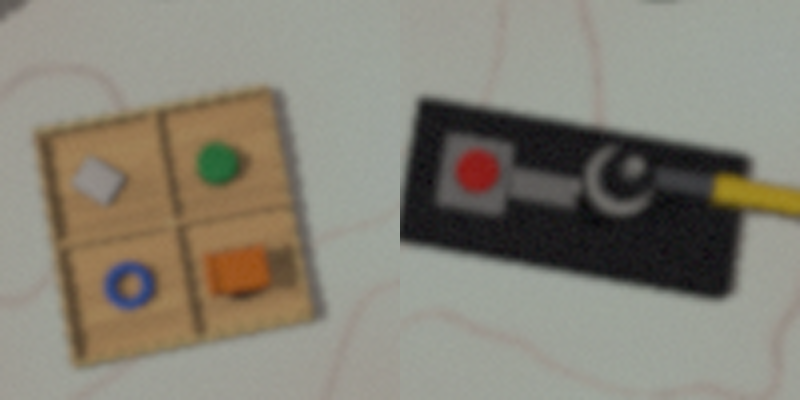

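The crop confirms it: the holder is the only orange block, at top pixel (249,247), in the tray's lower right compartment. On the mast the button is at (339,212), the shoulder at about (374.5,215) and the pin tip at about (378.5,211).

```bash
python3 - <<'E'
from h import *
c=cam('top'); s=cam('side')
p=lambda n,x:print(n,np.round(np.array(x)*1000,1).tolist())
p('head top z53',onz(c,248.9,247.3,.053)); p('head tri',tri(c,(248.9,247.3),s,(322.2,253.1))[0])
b=onz(c,338.9,212.3,.06);p('button',b); t=tri(c,(338.9,212.3),s,(289.3,176.8));p('btn tri',t[0])
g=onz(c,409.1,218.5,.157);p('grip',g); t=tri(c,(409.1,218.5),s,(308.2,112.6));p('grip tri',t[0])
p('seat',onz(c,374.5,215,.156)); p('pintop',onz(c,378.5,211,.176))
d=(b-g)[:2];L=np.linalg.norm(d);u=d/L;p('axis from line',g[:2]+u*.09*L/.185);print('L',L,'yaw stand',np.arctan2(-u[0],u[1]))
for st,ce,m in blobs(c,(5,150,100),(14,255,255),100):
    if 230<ce[0]<260:
        cn,_=cv2.findContours(m.astype('uint8'),cv2.RETR_EXTERNAL,cv2.CHAIN_APPROX_NONE)
        q=cv2.minAreaRect(cn[0]);print(q);P=np.array([onz(c,*x,.053)[:2] for x in cv2.boxPoints(q)]);p('rect',P)
E
```

```text
head top z53 [485.0, 175.7, 53.0]
head tri [488.3, 175.7, 46.2]
button [565.1, -92.0, 60.0]
btn tri [568.1, -92.5, 59.8]
grip [516.9, -267.9, 157.0]
grip tri [519.9, -268.9, 154.7]
seat [534.0, -175.9, 156.0]
pintop [540.9, -184.0, 176.0]
axis from line [540.3, -182.3]
L 0.18236239832775575 yaw stand -0.2670974988145498
((248.95997619628906, 247.2200164794922), (11.17228889465332, 16.263456344604492), 81.8698959350586)
rect [[499.8, 200.2], [502.8, 153.4], [470.6, 151.0], [467.7, 197.6]]
```

Emit:
play_rows(targets=[[[14, 43, 0], [0, 0, 0.073]], [[14, 43, 0], [0, 0, 0.073]], [[14, 43, 0], [0, 0, 0.073]], [[14, 43, 0], [0, 0, 0.073]], [[14, 43, 0], [0, 0, 0.073]], [[14, 43, 0], [0, 0, 0.073]], [[14, 43, 0], [0, 0, 0.073]], [[14, 43, 0], [0, 0, 0.073]]], jaw=62)

```text
t: 1.1
tcp_pos: [0.3703, -0.168, 0.4049]
tcp_rot: [0.865, 0.502, 0.0, 0.0]
ft_force: [1.1, -0.1, -0.6]
opening: 0.0619
grip_force: 0.0
```

Emit:
play_rows(targets=[[[14, 43, 0], [0, 0, 0.073]], [[14, 43, 0], [0, 0, 0.073]], [[14, 43, 0], [0, 0, 0.073]], [[14, 43, 0], [0, 0, 0.073]], [[14, 43, 0], [0, 0, 0.073]], [[14, 43, 0], [0, 0, 0.073]], [[14, 43, 0], [0, 0, 0.073]], [[0, 0, 0], [0, 0, 0]]])

```text
t: 1.9
tcp_pos: [0.4693, 0.1355, 0.4046]
tcp_rot: [0.708, 0.706, 0.001, -0.0]
ft_force: [0.2, -0.6, -0.0]
opening: 0.0623
grip_force: 0.0
```

```bash
cat >> h.py <<'E'
def st():
    s=r.observe(); y=R.from_quat(s['tcp_rot']).as_matrix()
    print('t',round(s['t'],2),'tcp',(np.array(s['tcp_pos'])*1000).round(1),'yaw_y',np.arctan2(y[1,1],y[0,1]).round(4),'z',y[:,2].round(3),'F',np.round(s['ft_force'],1),'op',round(s['opening']*1000,1),'grip',round(s['grip_force'],1),'q',np.round(s['q'],2)); return s
E
python3 - <<'E'
from h import *
st(); c=cam('wrist'); cv2.imwrite('pics/w1.png',c['im']); print(c['f'],c['T'].round(3).tolist())
for b,ce,m in blobs(c,(5,150,100),(14,255,255),300):print(b,ce)
E
```

```text
t 1.9 tcp [469.3 135.5 404.6] yaw_y -0.0034 z [ 0.001  0.003 -1.   ] F [ 0.2 -0.6 -0. ] op 62.3 grip 0.0 q [0.14 0.14 1.68 0.   1.32 0.14]
334.0370126436109 [[1.0, -0.004, -0.0, 0.471], [-0.004, -0.96, -0.28, 0.218], [0.001, 0.28, -0.96, 0.384], [0.0, 0.0, 0.0, 1.0]]
[279 137  33  39 305] [296.56721311 158.50163934]
```

View pics/w1.png

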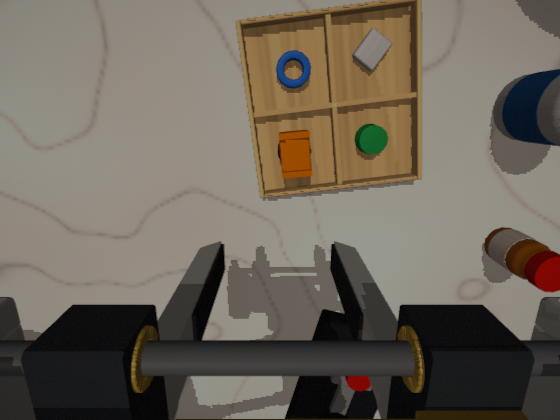

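```bash
python3 - <<'E'
from h import *
c=cam('wrist')
for b,ce,m in blobs(c,(3,150,60),(16,255,255),300):
    print(b,ce)
    if abs(ce[0]-295)>15: continue
    cn,_=cv2.findContours(m.astype('uint8'),cv2.RETR_EXTERNAL,cv2.CHAIN_APPROX_NONE)
    q=cv2.minAreaRect(max(cn,key=len));print(q)
    P=np.array([onz(c,*x,.056)[:2] for x in cv2.boxPoints(q)])*1000;print(P.round(1),P.mean(0)); e=[P[1]-P[0],P[2]-P[1]]
    for v in e: print(np.linalg.norm(v),np.degrees(np.arctan2(v[1],v[0])))
print(cv2.cvtColor(c['im'],cv2.COLOR_BGR2HSV)[128:184:3,295].tolist())
t=cam('top'); print('w/top tri', tri(c,(296,155),t,(248.9,247.3)))
# grip/ button seen here
for b,ce,m in blobs(c,(0,150,90),(3,255,255),60):print('red',b,ce,onz(c,*ce,.06))
E
```

```text
[ 279  126   35   50 1478] [296.38159675 150.5       ]
((296.8688659667969, 150.55738830566406), (47.44072341918945, 32.2307243347168), 84.80557250976562)
[[471.1 197.9]
 [501.7 200.4]
 [506.9 154.8]
 [475.1 152. ]] [488.68420766 176.266508  ]
30.71261091726203 4.695941424990613
45.89482228681712 -83.41905144873407
[509 236  43  39 694] [527.40201729 249.9092219 ]
[[13, 255, 101], [15, 255, 153], [15, 255, 150], [15, 255, 153], [15, 255, 153], [15, 255, 153], [15, 255, 153], [15, 255, 154], [15, 255, 153], [15, 255, 153], [15, 255, 153], [14, 255, 154], [15, 255, 153], [14, 255, 132], [15, 255, 154], [15, 255, 151], [17, 138, 100], [16, 138, 100], [16, 137, 99]]
w/top tri (array([0.48538508, 0.17436898, 0.06645141]), np.float64(0.00394128831173594))
red [537 253  23  36 646] [549.64396285 272.04798762] [0.76027647 0.04636491 0.06      ]
red [349 376  22  13 234] [359.47435897 381.38461538] [ 0.5658742  -0.09659584  0.06      ]
```

The wrist view shows the orange block at (296,151), measuring 46 x 31 mm, which matches the 44 x 30 given. It is centred at (488,176) mm with a yaw of about 0.09. Moving over it and down.

Emit:
play_rows(targets=[[[10, 20, 0], [0, 0, 0.045]], [[9, 21, 0], [0, 0, 0.045]], [[0, 0, -40], [0, 0, 0]], [[0, 0, -40], [0, 0, 0]], [[0, 0, -40], [0, 0, 0]], [[0, 0, -30], [0, 0, 0]], [[0, 0, -20], [0, 0, 0]], [[0, 0, 0], [0, 0, 0]]])

```text
t: 2.85
tcp_pos: [0.4859, 0.1701, 0.2324]
tcp_rot: [0.679, 0.734, -0.003, -0.002]
ft_force: [-0.1, 0.1, 0.4]
opening: 0.0619
grip_force: 0.0
```

```bash
python3 - <<'E'
from h import *
st(); c=cam('wrist'); cv2.imwrite('pics/w2.png',c['im'])
E
```

```text
t 2.85 tcp [485.9 170.1 232.4] yaw_y 0.0771 z [-0.006 -0.002 -1.   ] F [-0.1  0.1  0.4] op 61.9 grip 0.0 q [ 0.2   0.35  1.88 -0.    0.92  0.13]
```

View pics/w2.png

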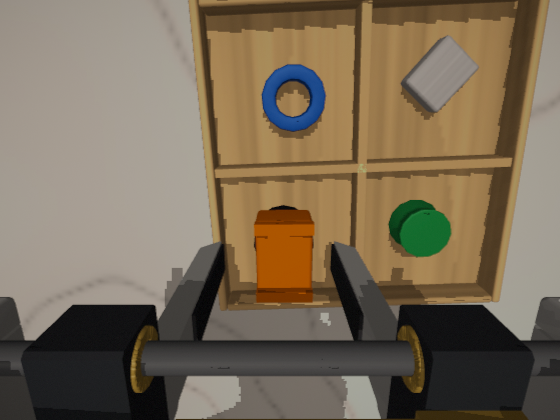

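The block sits between the fingers, spanning about 256–313 px in a gap of 222–335. The arm is 2 mm short in x and 6 mm short in y, so I'll trim that, lower it and close.

Emit:
play_rows(targets=[[[2.5, 6, -4], [0, 0, 0.01]], [[0, 0, -4], [0, 0, 0]], [[0, 0, 0], [0, 0, 0]], [[0, 0, 0], [0, 0, 0]]])

```text
t: 3.3
tcp_pos: [0.4898, 0.1783, 0.2272]
tcp_rot: [0.674, 0.738, 0.0, 0.0]
ft_force: [-1.3, -0.5, 0.5]
opening: 0.062
grip_force: 0.0
```

Emit:
play_rows(targets=[[[0, 0, 0], [0, 0, 0]], [[0, 0, 0], [0, 0, 0]], [[0, 0, 0], [0, 0, 0]], [[0, 0, 0], [0, 0, 0]], [[0, 0, 0], [0, 0, 0]], [[0, 0, 0], [0, 0, 0]]], jaw=20)

```text
t: 3.9
tcp_pos: [0.4896, 0.1782, 0.2267]
tcp_rot: [0.675, 0.738, -0.0, -0.0]
ft_force: [-0.3, 0.2, 0.6]
opening: 0.0324
grip_force: 30.0
```

Emit:
play_rows(targets=[[[0, 0, 20], [0, 0, 0]], [[0, 0, 40], [0, 0, 0]], [[0, 0, 40], [0, 0, 0]], [[0, 0, 40], [0, 0, 0]], [[0, 0, 40], [0, 0, 0]], [[0, 0, 40], [0, 0, 0]], [[4, -30, 0], [0, 0, -0.03]], [[4, -36, 0], [0, 0, -0.03]]])

```text
t: 4.7
tcp_pos: [0.4979, 0.1124, 0.4483]
tcp_rot: [0.696, 0.718, 0.002, 0.001]
ft_force: [0.8, -1.1, -0.6]
opening: 0.0329
grip_force: 30.0
```

Emit:
play_rows(targets=[[[4, -36, 0], [0, 0, -0.035]], [[4, -36, 0], [0, 0, -0.035]], [[4, -36, 0], [0, 0, -0.035]], [[4, -36, 0], [0, 0, -0.035]], [[4, -36, 0], [0, 0, -0.035]], [[4, -36, 0], [0, 0, -0.035]], [[4, -36, 0], [0, 0, -0.035]], [[4, -36, 0], [0, 0, -0.035]]])

```text
t: 5.5
tcp_pos: [0.5296, -0.1773, 0.4464]
tcp_rot: [0.79, 0.613, 0.0, -0.0]
ft_force: [0.7, 0.8, -0.3]
opening: 0.033
grip_force: 30.0
```

Emit:
play_rows(targets=[[[4, -36, 0], [0, 0, -0.017]], [[4, -36, 0], [0, 0, 0]], [[0, 0, 0], [0, 0, 0]], [[0, 0, 0], [0, 0, 0]], [[0, 0, 0], [0, 0, 0]]])

```text
t: 6.0
tcp_pos: [0.5376, -0.2469, 0.4464]
tcp_rot: [0.795, 0.607, 0.0, -0.001]
ft_force: [0.6, 0.6, -0.8]
opening: 0.0327
grip_force: 30.0
```

```bash
python3 - <<'E'
from h import *
st(); c=cam('wrist'); cv2.imwrite('pics/w3.png',c['im'])
E
```

```text
t 6.0 tcp [ 537.6 -246.9  446.4] yaw_y -0.2665 z [-0.001  0.001 -1.   ] F [ 0.6  0.6 -0.8] op 32.7 grip 30.0 q [-0.55  0.28  1.39  0.    1.47 -0.28]
```

View pics/w3.png

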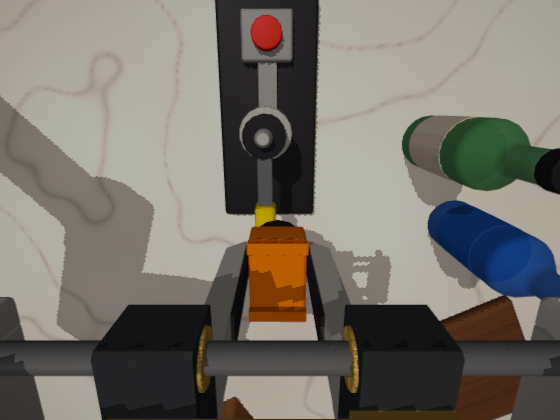

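Wrist view: button at (267,32), pin at about (263,139), grip partly hidden at (266,214), and the held holder at about (278,278), straight in the jaws.

```bash
python3 - <<'E'
from h import *
c=cam('wrist'); s=r.observe(); W=R.from_quat(s['tcp_rot']).as_matrix(); tp=np.array(s['tcp_pos'])
hsv=cv2.cvtColor(c['im'],cv2.COLOR_BGR2HSV)
g=cv2.cvtColor(c['im'],cv2.COLOR_BGR2GRAY)
print(g[124:154:2,248:280:2])
for b,ce,m in blobs(c,(0,150,90),(5,255,255),200):
    print('red',b,ce.round(1),(onz(c,*ce,.06)*1000).round(1))
for b,ce,m in blobs(c,(3,150,60),(18,255,255),800):
    print('or',b,ce.round(1))
    x0,y0,w,h=b[:4]
    for n,(u,v) in dict(topL=(x0,y0),topR=(x0+w,y0),botL=(x0,y0+h),botR=(x0+w,y0+h)).items():
        p=onz(c,u,v,tp[2]-.1707); print(n,((W.T@(p-tp))*1000).round(1))
    print('width rows',[(v,np.flatnonzero(m[v]).min(),np.flatnonzero(m[v]).max()) for v in range(y0,y0+h,6)])
q=tp+W@np.array([0,0,.18]);print('grasp px',proj(c,q))
E
```

```text
[[ 32  30  30  30  30  30  29  31  31  29  29  29  29  30  29  29]
 [ 29  31  30  31  31  31  30  30  31  32  28  30  28  28  28  27]
 [ 29  30  29  30  30  28  33  46  46  36  29  29  30  30  29  29]
 [ 30  27  31  29  30  55  91  91  85  79  66  30  27  27  28  28]
 [ 28  30  29  30  59 100 105 105  97  89  76  59  27  28  25  27]
 [ 30  28  28  46  99 112 134 142 140 110  82  68  31  26  26  26]
 [ 27  28  28  63 108 136 142 140 142 143  98  68  45  25  28  27]
 [ 29  28  28  79 115 141 140 141 141 141 128  67  46  29  29  29]
 [ 28  30  28  65 108 140 141 139 139 141 126  62  28  24  27  25]
 [ 26  27  29  48  88 140 140 141 141 139 106  56  13  19  27  26]
 [ 28  28  27  30  60  91 138 139 135 121  58  42  17  18  26  24]
 [ 26  28  27  27  27  56  64  67  63  58  44  15  15  17  27  26]
 [ 28  26  26  25  28  25  21  27  30  14  15  15  15  26  26  26]
 [ 29  26  25  25  28  26  26  14  15  14  14  16  15  20  26  25]
 [ 50  26  27  26  26  26  28  24  17  19  26  26  24  25  23  23]]
red [251  15  31  34 843] [265.9  31.8] [568.5 -93.5  60. ]
or [ 246  226   63   96 5416] [277
[... 915 characters left out ...]
nt64(490), np.int64(511)), (311, np.int64(475), np.int64(513)), (317, np.int64(461), np.int64(515)), (323, np.int64(446), np.int64(517)), (329, np.int64(446), np.int64(519)), (335, np.int64(451), np.int64(521))]
or [ 455  376   65   44 2375] [485.9 396.8]
topL [-58.   98.2 170.7]
topR [-58.  133.8 170.7]
botL [-89.  102.8 170.7]
botR [-89.  140.1 170.7]
width rows [(376, np.int64(469), np.int64(519)), (382, np.int64(461), np.int64(518)), (388, np.int64(460), np.int64(517)), (394, np.int64(459), np.int64(515)), (400, np.int64(458), np.int64(514)), (406, np.int64(456), np.int64(512)), (412, np.int64(455), np.int64(509)), (418, np.int64(459), np.int64(492))]
grasp px [275.80563144 272.44374636]
```

```bash
python3 - <<'E'
from h import *
c=cam('wrist'); s=r.observe(); W=R.from_quat(s['tcp_rot']).as_matrix(); tp=np.array(s['tcp_pos'])
T=lambda p:((W.T@(p-tp))*1000).round(1)
p=onz(c,263.2,139.3,.176); print('pin world',(p*1000).round(1),'tool',T(p))
p=onz(c,264.5,135,.156); print('shoulder disc',(p*1000).round(1))
b=onz(c,266,31.8,.06); print('btn dist',np.linalg.norm((b-p)[:2]), 'yaw',np.arctan2(-(b-p)[0],(b-p)[1]))
for v,dz in ((228,.1977),(246,.1707),(321,.1707)): print(v,T(onz(c,277,v,tp[2]-dz)))
col=cv2.cvtColor(c['im'],cv2.COLOR_BGR2HSV)[220:326:2,275]; print([(220+2*i,*x) for i,x in enumerate(col.tolist())])
print(np.arctan2(W[1,1],W[0,1]),W[:,0].round(3))
E
```

```text
pin world [ 544.6 -185.   176. ] tool [ 61.2  -9.6 271. ]
shoulder disc [ 545.3 -183.4  156. ]
btn dist 0.0930034665514388 yaw -0.25533214572205887
228 [ 18.4   0.6 197.7]
246 [ 19.    0.6 170.7]
321 [-23.    0.6 170.7]
[(220, 22, 116, 55), (222, 150, 39, 13), (224, 158, 146, 7), (226, 11, 220, 59), (228, 13, 255, 112), (230, 13, 255, 114), (232, 13, 255, 114), (234, 13, 251, 117), (236, 13, 255, 117), (238, 13, 246, 88), (240, 14, 255, 128), (242, 13, 255, 99), (244, 15, 255, 184), (246, 15, 255, 184), (248, 15, 255, 184), (250, 15, 255, 184), (252, 15, 255, 184), (254, 15, 255, 184), (256, 15, 255, 184), (258, 15, 255, 184), (260, 15, 255, 184), (262, 15, 255, 184), (264, 15, 255, 183), (266, 15, 255, 183), (268, 15, 255, 183), (270, 15, 255, 184), (272, 15, 255, 183), (274, 15, 255, 183), (276, 15, 255, 184), (278, 15, 255, 184), (280, 15, 255, 183), (282, 15, 255, 183), (284, 15, 255, 177), (286, 14, 255, 127), (288, 13, 255, 127), (290, 14, 255, 126), (292, 14, 255, 127), (294, 14, 255, 127), (296, 14, 255, 126), (298, 14, 255, 127), (300, 14, 255, 127), (302, 14, 255, 126), (304, 14, 255, 127), (306, 14, 255, 113), (308, 13, 255, 84), (310, 13, 249, 85), (312, 13, 255, 118), (314, 14, 255, 126), (316, 14, 255, 126), (318, 14, 255, 125), (320, 14, 255, 126), (322, 17, 29, 177), (324, 14, 30, 177)]
-0.2655264659831134 [0.262 0.965 0.   ]
```

Emit:
play_rows(targets=[[[3, 31, 0], [0, 0, 0]], [[3.5, 32, 0], [0, 0, 0]], [[0, 0, -20], [0, 0, 0]], [[0, 0, -20], [0, 0, 0]], [[0, 0, 0], [0, 0, 0]], [[0, 0, 0], [0, 0, 0]]])

```text
t: 6.75
tcp_pos: [0.5443, -0.1842, 0.407]
tcp_rot: [0.795, 0.607, 0.0, -0.0]
ft_force: [-0.2, 0.1, -1.2]
opening: 0.0328
grip_force: 30.0
```

```bash
python3 - <<'E'
from h import *
st(); c=cam('side'); a=c['im'][80:200,240:360]; b=cam('wrist')['im'][180:340,180:380]
cv2.imwrite('pics/s4.png',np.hstack([cv2.resize(a,(400,400),interpolation=cv2.INTER_CUBIC),cv2.resize(b,(400,400))]))
E
```

```text
t 6.75 tcp [ 544.3 -184.2  407. ] yaw_y -0.2661 z [ 0.  0. -1.] F [-0.2  0.1 -1.2] op 32.8 grip 30.0 q [-0.45  0.27  1.5   0.    1.37 -0.18]
```

View pics/s4.png

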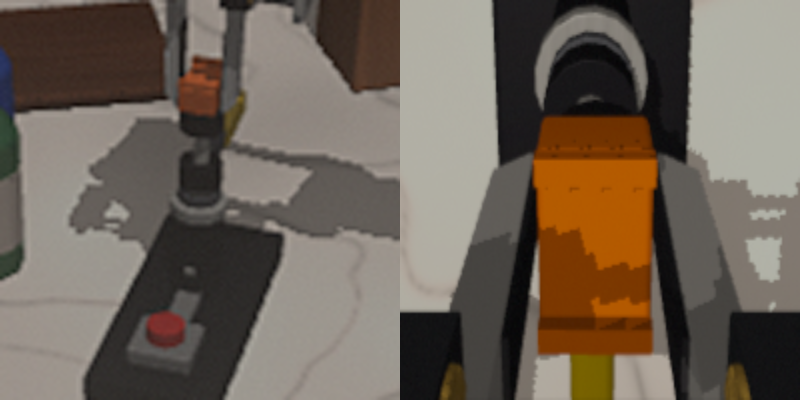

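The holder hangs above the pin, with the socket at (200,125) over the pin at (203,150) in the side crop. Lowering.

Emit:
play_rows(targets=[[[0, 0, -6], [0, 0, 0]], [[0, 0, -5], [0, 0, 0]], [[0, 0, -3], [0, 0, 0]], [[0, 0, -3], [0, 0, 0]], [[0, 0, 0], [0, 0, 0]]])

```text
t: 7.35
tcp_pos: [0.5441, -0.1848, 0.3891]
tcp_rot: [0.795, 0.607, -0.0, -0.0]
ft_force: [0.4, 0.9, -0.4]
opening: 0.0327
grip_force: 30.0
```

Emit:
play_rows(targets=[[[0, 0, -4], [0, 0, 0]], [[0, 0, -3], [0, 0, 0]], [[0, 0, -2.5], [0, 0, 0]], [[0, 0, 0], [0, 0, 0]], [[0, 0, 0], [0, 0, 0]]])

```text
t: 7.85
tcp_pos: [0.5442, -0.1847, 0.38]
tcp_rot: [0.795, 0.607, -0.0, -0.0]
ft_force: [-0.7, -0.0, -0.6]
opening: 0.0328
grip_force: 30.0
```

Emit:
play_rows(targets=[[[0, 0, -1], [0, 0, 0]], [[0, 0, -1], [0, 0, 0]], [[0, 0, 0], [0, 0, 0]], [[0, 0, 0], [0, 0, 0]]])

```text
t: 8.25
tcp_pos: [0.5443, -0.1847, 0.3782]
tcp_rot: [0.795, 0.607, 0.0, -0.0]
ft_force: [-0.5, 1.0, -0.7]
opening: 0.0327
grip_force: 30.0
```

Emit:
play_rows(targets=[[[0, 0, -1], [0, 0, 0]], [[0, 0, 0], [0, 0, 0]], [[0, 0, -1], [0, 0, 0]], [[0, 0, 0], [0, 0, 0]], [[0, 0, 0], [0, 0, 0]]])

```text
t: 8.75
tcp_pos: [0.5442, -0.1845, 0.3775]
tcp_rot: [0.795, 0.607, 0.0, 0.0]
ft_force: [-2.0, 3.3, 7.4]
opening: 0.0328
grip_force: 30.0
```

Contact of 7 N at the expected height. Releasing and rising.

Emit:
play_rows(targets=[[[0, 0, 0], [0, 0, 0]], [[0, 0, 0], [0, 0, 0]], [[0, 0, 0], [0, 0, 0]], [[0, 0, 10], [0, 0, 0]], [[0, 0, 20], [0, 0, 0]], [[0, 0, 35], [0, 0, 0]], [[-8, -30, 0], [0, 0, 0]], [[-8, -30, 0], [0, 0, 0]]], jaw=60)

```text
t: 9.55
tcp_pos: [0.5285, -0.245, 0.4435]
tcp_rot: [0.794, 0.608, 0.001, 0.002]
ft_force: [0.3, -0.6, -0.1]
opening: 0.0601
grip_force: 0.0
```

```bash
python3 - <<'E'
from h import *
st(); c=cam('side'); a=c['im'][80:200,240:360]; b=cam('wrist')['im'][:250,150:400]
cv2.imwrite('pics/s5.png',np.hstack([cv2.resize(a,(400,400),interpolation=cv2.INTER_CUBIC),cv2.resize(b,(400,400))]))
E
```

```text
t 9.55 tcp [ 528.5 -245.   443.5] yaw_y -0.2649 z [ 0.004 -0.002 -1.   ] F [ 0.3 -0.6 -0.1] op 60.1 grip 0.0 q [-0.55  0.27  1.42 -0.    1.45 -0.29]
```

View pics/s5.png

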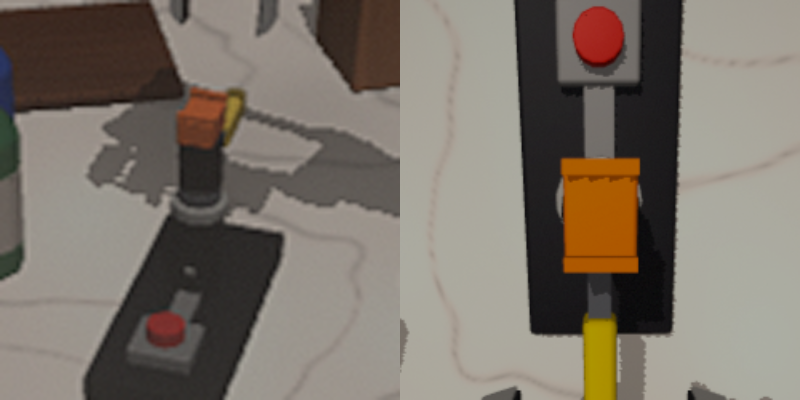

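The holder sits flush on the shoulder in both views. Next the button, with fingers closed, at about (568,-94).

Emit:
play_rows(targets=[[[10, 38, 0], [0, 0, 0]], [[10, 38, 0], [0, 0, 0]], [[10, 38, 0], [0, 0, 0]], [[9.5, 37, 0], [0, 0, 0]], [[0, 0, -40], [0, 0, 0]], [[0, 0, -40], [0, 0, 0]], [[0, 0, -40], [0, 0, 0]], [[0, 0, -40], [0, 0, 0]]], jaw=0)

```text
t: 10.45
tcp_pos: [0.5678, -0.0929, 0.2804]
tcp_rot: [0.795, 0.607, 0.001, 0.0]
ft_force: [0.6, 0.4, -1.2]
opening: 0.0015
grip_force: 0.0
```

Emit:
play_rows(targets=[[[0, 0, -10], [0, 0, 0]], [[0, 0, 0], [0, 0, 0]], [[0, 0, 0], [0, 0, 0]]])

```text
t: 10.75
tcp_pos: [0.5688, -0.0939, 0.2729]
tcp_rot: [0.795, 0.607, 0.001, 0.001]
ft_force: [0.1, -0.1, -0.4]
opening: 0.0007
grip_force: 0.0
```

Emit:
play_rows(targets=[[[0, 0, -6], [0, 0, 0]], [[0, 0, -5], [0, 0, 0]], [[0, 0, -3], [0, 0, 0]], [[0, 0, -3], [0, 0, 0]], [[0, 0, -3], [0, 0, 0]], [[0, 0, 0], [0, 0, 0]]])

```text
t: 11.35
tcp_pos: [0.5681, -0.0939, 0.2515]
tcp_rot: [0.795, 0.607, 0.0, 0.001]
ft_force: [0.5, -0.5, 3.9]
opening: 0.0003
grip_force: 1.8
```

Emit:
play_rows(targets=[[[0, 0, -1.5], [0, 0, 0]], [[0, 0, 0], [0, 0, 0]], [[0, 0, 0], [0, 0, 0]]])

```text
t: 11.65
tcp_pos: [0.568, -0.0939, 0.2514]
tcp_rot: [0.795, 0.607, 0.001, 0.001]
ft_force: [-1.5, 0.7, 12.2]
opening: 0.0001
grip_force: 5.8
```

Emit:
play_rows(targets=[[[0, 0, -1], [0, 0, 0]], [[0, 0, 0], [0, 0, 0]], [[0, 0, 0], [0, 0, 0]]])

```text
t: 11.95
tcp_pos: [0.568, -0.0938, 0.2513]
tcp_rot: [0.795, 0.607, 0.001, 0.001]
ft_force: [-3.4, 0.2, 16.6]
opening: 0.0004
grip_force: 8.5
```

Emit:
play_rows(targets=[[[0, 0, 20], [0, 0, 0]], [[0, 0, 40], [0, 0, 0]], [[0, 0, 40], [0, 0, 0]], [[0, 0, 45], [0, 0, 0]], [[0, 0, 45], [0, 0, 0]], [[-10, -36, 0], [0, 0, 0]], [[-10, -36, 0], [0, 0, 0]], [[-10, -36, 0], [0, 0, 0]]])

```text
t: 12.75
tcp_pos: [0.5373, -0.2025, 0.4386]
tcp_rot: [0.795, 0.607, -0.0, 0.0]
ft_force: [0.7, 0.3, -0.8]
opening: 0.0002
grip_force: 0.0
```

Emit:
play_rows(targets=[[[-10, -36, 0], [0, 0, 0]], [[-10, -36, 0], [0, 0, 0]], [[0, 0, 0], [0, 0, 0]], [[0, 0, 0], [0, 0, 0]]], jaw=60)

```text
t: 13.15
tcp_pos: [0.5174, -0.2743, 0.4378]
tcp_rot: [0.796, 0.606, 0.0, -0.001]
ft_force: [1.5, -0.0, 0.3]
opening: 0.0292
grip_force: 0.0
```

```bash
python3 - <<'E'
from h import *
st(); c=cam('wrist'); cv2.imwrite('pics/w6.png',c['im'])
for b,ce,m in blobs(c,(20,130,80),(32,255,255),60):
    print('yel',b,ce.round(1),(onz(c,*ce,.157)*1000).round(1)); 
    for v in (b[1],b[1]+b[3]//2,b[1]+b[3]-1):
        x=np.flatnonzero(m[v]); print(v,x.min(),x.max(),(onz(c,(x.min()+x.max()+1)/2,v,.157)*1000).round(1))
for b,ce,m in blobs(c,(0,150,90),(5,255,255),200):
    print('red',b,ce.round(1),(onz(c,*ce,.052)*1000).round(1))
E
```

```text
t 13.15 tcp [ 517.4 -274.3  437.8] yaw_y -0.2689 z [-0.001  0.002 -1.   ] F [ 1.5 -0.   0.3] op 29.2 grip 0.0 q [-0.61  0.28  1.42  0.    1.44 -0.34]
yel [ 269  169   22   76 1539] [279.5 206.5] [ 521.5 -268.2  157. ]
169 271 272 [ 523.9 -237.   157. ]
207 270 289 [ 521.8 -268.6  157. ]
244 273 287 [ 513.6 -299.9  157. ]
yel [335 327  15  66 419] [344.2 360.4] [ 540.2 -429.1  157. ]
327 338 339 [ 543.4 -392.1  157. ]
360 344 349 [ 542.8 -429.3  157. ]
392 343 346 [ 533.1 -465.3  157. ]
yel [205 331   8  62 216] [208.3 363.7] [ 416.2 -398.8  157. ]
331 211 211 [ 430.6 -365.5  157. ]
362 206 207 [ 415.7 -396.7  157. ]
392 208 211 [ 407.1 -430.6  157. ]
red [263   0  31  14 313] [277.9   5.1] [ 566.  -101.7   52. ]
```

View pics/w6.png

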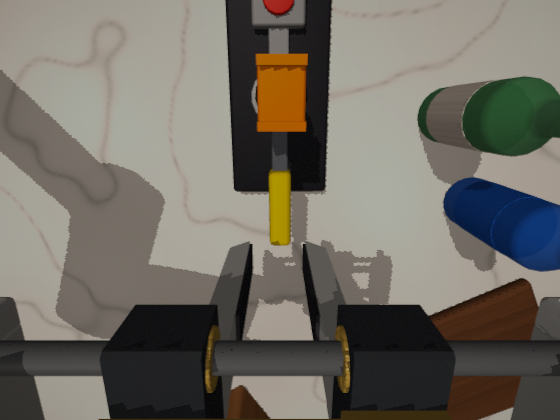

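The grip is at (280,207) px, which gives about (521,-271) mm and agrees with the mast axis plus 90 mm. Descending onto it.

Emit:
play_rows(targets=[[[3.5, 3, 0], [0, 0, 0]], [[0, 0, 0], [0, 0, 0]], [[0, 0, -30], [0, 0, 0]], [[0, 0, -40], [0, 0, 0]], [[0, 0, -30], [0, 0, 0]], [[0, 0, -13], [0, 0, 0]], [[0, 0, 0], [0, 0, 0]], [[0, 0, 0], [0, 0, 0]]])

```text
t: 14.0
tcp_pos: [0.522, -0.2707, 0.3269]
tcp_rot: [0.795, 0.607, 0.0, 0.001]
ft_force: [-0.1, 0.2, -0.3]
opening: 0.0606
grip_force: 0.0
```

Emit:
play_rows(targets=[[[0, 0, 0], [0, 0, 0]], [[0, 0, 0], [0, 0, 0]], [[0, 0, 0], [0, 0, 0]], [[0, 0, 0], [0, 0, 0]], [[0, 0, 0], [0, 0, 0]], [[0, 0, 0], [0, 0, 0]]], jaw=5)

```text
t: 14.6
tcp_pos: [0.5206, -0.2706, 0.3258]
tcp_rot: [0.795, 0.607, -0.001, -0.001]
ft_force: [-2.2, 0.8, 2.0]
opening: 0.0177
grip_force: 30.0
```

Emit:
play_rows(targets=[[[0, 0, 4], [0, 0, 0]], [[0, 0, 6], [0, 0, 0]], [[0, 0, 8], [0, 0, 0]], [[0, 0, 8], [0, 0, 0]], [[0, 0, 8], [0, 0, 0]], [[0, 0, 8], [0, 0, 0]], [[0, 0, 6], [0, 0, 0]], [[0, 0, 0], [0, 0, 0]]])

```text
t: 15.4
tcp_pos: [0.5205, -0.2705, 0.375]
tcp_rot: [0.795, 0.607, -0.001, -0.0]
ft_force: [-5.5, -0.0, -2.4]
opening: 0.0177
grip_force: 30.0
```

Emit:
play_rows(targets=[[[0, 0, 4], [0, 0, 0]], [[0, 0, 4], [0, 0, 0]], [[0, 0, 6], [0, 0, 0]], [[0, 0, 6], [0, 0, 0]], [[0, 0, 6], [0, 0, 0]], [[0, 0, 6], [0, 0, 0]], [[0, 0, 4], [0, 0, 0]], [[0, 0, 0], [0, 0, 0]]])

```text
t: 16.2
tcp_pos: [0.5206, -0.2706, 0.4102]
tcp_rot: [0.795, 0.607, -0.001, -0.001]
ft_force: [-6.3, 1.1, -5.6]
opening: 0.0177
grip_force: 30.0
```

Emit:
play_rows(targets=[[[0, 0, 4], [0, 0, 0]], [[0, 0, 5], [0, 0, 0]], [[0, 0, 5], [0, 0, 0]], [[0, 0, 4], [0, 0, 0]], [[0, 0, 3], [0, 0, 0]], [[0, 0, 2], [0, 0, 0]], [[0, 0, 0], [0, 0, 0]], [[0, 0, 0], [0, 0, 0]]])

```text
t: 17.0
tcp_pos: [0.5207, -0.2706, 0.4328]
tcp_rot: [0.795, 0.607, -0.001, -0.001]
ft_force: [-6.1, 0.2, -6.6]
opening: 0.0176
grip_force: 30.0
```

Emit:
play_rows(targets=[[[0, 0, 1.5], [0, 0, 0]], [[0, 0, 0], [0, 0, 0]], [[0, 0, 1.5], [0, 0, 0]], [[0, 0, 0], [0, 0, 0]], [[0, 0, 0], [0, 0, 0]]])

```text
t: 17.5
tcp_pos: [0.5207, -0.2706, 0.4356]
tcp_rot: [0.795, 0.607, -0.001, -0.001]
ft_force: [-6.6, 0.0, -7.9]
opening: 0.018
grip_force: 30.0
```

Emit:
play_rows(targets=[[[0, 0, 1], [0, 0, 0]], [[0, 0, 0], [0, 0, 0]], [[0, 0, 0], [0, 0, 0]]])

```text
t: 17.8
tcp_pos: [0.5208, -0.2706, 0.436]
tcp_rot: [0.795, 0.607, -0.001, -0.001]
ft_force: [-4.7, -0.5, -10.4]
opening: 0.0177
grip_force: 30.0
```

Emit:
play_rows(targets=[[[0, 0, 1], [0, 0, 0]], [[0, 0, 0], [0, 0, 0]], [[0, 0, 0], [0, 0, 0]]])

```text
t: 18.1
tcp_pos: [0.5209, -0.2707, 0.4361]
tcp_rot: [0.795, 0.607, -0.001, -0.002]
ft_force: [-4.9, -0.6, -16.7]
opening: 0.018
grip_force: 30.0
```

The pull has reached the hard end: 110 mm of travel, with force rising to 17 N and no further motion. One last look.

```bash
python3 - <<'E'
from h import *
st(); c=cam('side'); b=cam('wrist')
cv2.imwrite('pics/s7.png',np.hstack([cv2.resize(c['im'][60:240,200:380],(400,400),interpolation=cv2.INTER_CUBIC),cv2.resize(b['im'][:300,130:430],(400,400))])); st()
for k in blobs(c,(0,150,90),(4,255,255),30):print(k[0],k[1])
E
```

```text
t 18.1 tcp [ 520.9 -270.7  436.1] yaw_y -0.2671 z [-0.003  0.002 -1.   ] F [ -4.9  -0.6 -16.7] op 18.0 grip 30.0 q [-0.6   0.28  1.42 -0.    1.44 -0.33]
t 18.2 tcp [ 520.9 -270.7  436.1] yaw_y -0.2671 z [-0.003  0.002 -1.   ] F [ -5.1  -0.  -16.5] op 17.7 grip 30.0 q [-0.6   0.28  1.42 -0.    1.44 -0.33]
[284 176  11   8  57] [289.38596491 179.61403509]
[209 201  15   9 110] [215.75454545 204.83636364]
```

View pics/s7.png

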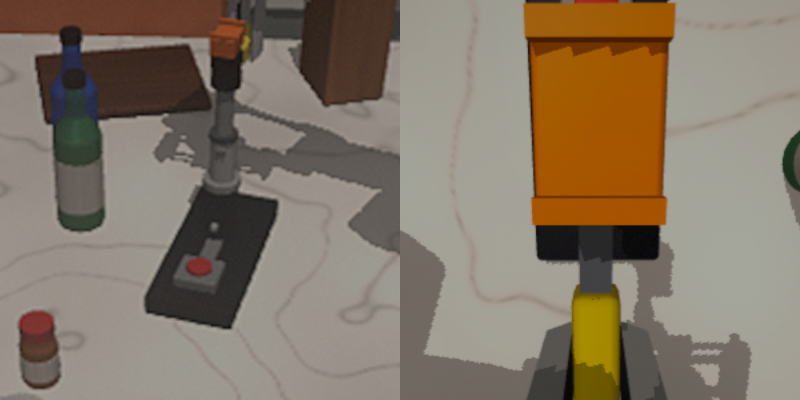

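Both tubes are out in the side crop at (222,110) and (223,160). The holder is seated on top at (226,45), the button is down at (200,267), and the grip is held at (596,340). Handing in.

```bash
python3 -c "
from h import *
print(r.sign_off())"
```

```text
the job is handed in; nothing more can be done
None
```

The job is handed in at about 18 s of the 61 s: the phone holder is seated on the pin and released, the button is fully down, and the mast is drawn to its second stop (110 mm) with the gripper still holding the grip.

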